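# Wind the porcelain dish under the probe

### The arm

A 7-joint arm with a two-finger parallel gripper is mounted at the origin on a cart in front of the work surface, level with it; the furniture and walls round the work are solid. World frame = base frame: x ahead of the robot, y to its left, z up, the work surface at z = 0. Lengths are in mm, angles in rad, forces in N, time in s.
With the tool pointing down it reaches from about 425 to 875 mm from the base axis. Payload 8.4 kg.
Tool frame: the origin (TCP) lies on the centre line of the jaws, within the pads' length; the fingertips stand 11 mm ahead of it and the grasp point (between the pads) lies 8 mm behind it; z points along the fingers, y is the line along which they close (so a half turn about z gives the same grasp; the last joint's range is limited). The gripper opens to 87 mm and grips with 3 to 60 N. Pads are 19 mm wide; open, the fingers measure 117 mm over their backs; the gripper's body (75 mm by 190 mm) begins 51 mm behind the grasp point.
Start: joints at [1.074, 0.333, 0.04, 1.465, -0.013, 1.343, -0.059], TCP at [251.78, -599.225, 233.546] pointing down, gripper open.
Joint ranges: [-2.58, 2.58], [-0.38, 2.09], [-1.3, 1.39], [0.25, 2.4], [-1.5, 4.64], [0.08, 2.09], [-2.65, 2.65]. Speed limits (rad/s): [2.22, 2.22, 2.79, 2.79, 3.14, 3.14, 3.14].

### API

Orientations are given as a rotation vector (axis times angle).
In Python, from bench import bot, optics, finder gives the robot as it stands.
- The arm moves only by the tool arm_command, never from a script. Its argument "rows" is a list of rows, each a list of 7 numbers: the turn, a rotation vector about the world's x, y, z in degrees, then the shift along the world's x, y, z in m, then the opening, from -1 (shut) to 1 (fully open), so that 0 is half open. A call has 1 to 5 rows; each row is the pose to reach, as a shift and turn from the pose commanded when the call began; what a row does not reach only later rows make up. A row lasts 1/10 s, in which the tool goes at most 50 mm and 8.59 degrees, less where a joint would pass 70% of its speed; a pose out of reach is approached as far as the arm can. A call with a gripper value outside its range is refused whole. The fingers move at their own pace and stop on an object; the grip force is fixed at half the most. Time passes only in rows, so rows that repeat a pose let the fingers close. It gives the time, the measured TCP pose, the force, the opening and the grip force at its end, in the units of the state.
- bot.state(): the state, without advancing time (a new reading comes with each control period).
- optics.snapshot(name): name is "scene" or "top" or "wrist"; returns a dict with "color" (420x560x3 uint8, blue, green, red), "K" (3x3 intrinsics, pixels), "extrinsics" (4x4, takes a point from camera to world coordinates). Camera axes: x right, y down, z forward; pixel columns grow to the right and rows downward; lengths in mm; the calibration is good to about 2 mm. A picture is of the moment at which its call begins. There is no depth.
- bot.job_done(): hands the job in; it is judged then, once.
Trained networks look in a picture, given as the dict that the camera call returned (one of the last four; its "shot" number tells which), for a name from the list of things; names that differ only in an ending like _2 or _b are one class to them, and where a whole thing is asked for, a point or a joint stands for the part that bears it (a point fixed in the world has none). Each returns a list of dicts, best first, with "confidence" (0 to 1); they miss things now and then, are a little off and sometimes report something else, mostly with a low value. They report only what shows in the picture. A call takes as long as a camera call.
- finder.trace(picture, query): "mask" (420x560 bool, what is visible of it).
- finder.spot_point(picture, query): "at" ([x, y, z] in mm, in the coordinates of the camera as it stood for that picture, good to about 4 mm: a listed point, or the origin of a listed thing).
The state is a dict: "time_s": time; "joint_positions": joint angles; "joint_vel": joint speeds; "tau": joint torques, N m; "position": TCP position; "tcp_rot": TCP orientation; "contact_force": force on the tool from outside, world axes, zero at the start; "ft_torque": the same for the moment, N m; "finger_gap": opening from 0.0 (shut) to 1.0 (fully open); "grip_force": force on a finger pad.
Only numpy, scipy, OpenCV 4.12 (cv2) and the standard library are available. Lean on these libraries where they do the work, as an engineer would, in place of code of your own. Each camera call takes 0.05 s, during which the arm holds its last target. There are 200 camera calls.

### The job

On the table stand two alike sample slides, each wound by a flat four-spoked handwheel. Wind the slide that carries the shallow white porcelain dish: push its spokes round clockwise (seen from above), one after another, until its carriage is fully home against the rubber buffer and the dish stands under the probe, then let go. Leave the other slide, which carries the tall glass beaker, as it is.

Things in the scene. Friction and masses are not known exactly. Their poses are not given: they have to be found in the camera images.
- dish_slide: Slide with the shallow white porcelain dish (72 mm wide, 29 high), fixed to the table. Origin: on the table top under the handwheel's axis; z up, x away from the robot at yaw 0, y left. The carriage runs along y on rods centred at x = +150 mm; at its -y end are the rubber buffer and the black probe, over x +150, y -50 mm, on a post at x +216 mm, 208 mm high.
- dish_hub (a point): Centre of the dish slide's handwheel, on its vertical axis, 86 mm above the table, level with the spokes. Hub 44 mm wide, top 107 mm above the table. Four round steel spokes 10 mm thick, 90 degrees apart, each with an 18 mm black ball centred 85 mm from the axis: bare spoke from 22 to 76 mm out. On the open near side there is free room below the spokes down to 40 mm above the table.
- dish_guard (a point): Middle of the near edge of the clear plastic finger guard over the far part of the wheel; top 116 mm above the table (post heads 120). In the slide's frame it covers x +30 to +110, y -113 to +113 mm. Spokes pass beneath it, a finger cannot: push where x is below about +5 mm and take the next spoke once one nears it. On the near side the spokes travel towards +y.
- dish_wheel (a joint): Handwheel angle in rad, growing clockwise from above; starts at 0 to 0.7; 4.0 is the hard stop, carriage home on the buffer. At value q the spokes point at -q + k*pi/2 (k = 0..3), measured counterclockwise from above from the slide's x axis. The carriage moves 25 mm per rad towards -y. No spring, stays where left; about 0.3 N m turns it (5 to 6 N at 55 mm).
- dish_holder (a point): Centre of the round grey holder on the dish slide's carriage, at its rim, 46 mm above the table; the dish is fixed in it. In the slide's frame it lies at x = +150 mm, and at y = +50 mm when the wheel reads 0, y = -50 mm (under the probe) when home.
- beaker_holder (a point): The same point of the other slide, built alike but carrying a tall glass beaker (75 mm wide, 82 mm high). This slide must stay as it is.

How it is judged:
By the outcome, as a careful person would: the job done as asked, in the order asked, and still so for the second after the job is handed in, with the robot touching nothing.
It also fails if it takes over 64 s, if anything falls off the work surface, if the arm or the gripper's body presses on something with over 40 N, if the wrist force passes 120 N, or if a joint passes its speed limit or range.

## Working session

There is one attempt and no reset: what is moved stays moved. The work goes in short steps, Python scripts to look and compute and a tool call to move; the robot and the scene stay as the last step left them, time stands still between calls to the robot, and variables do not carry over. Pictures are saved under pics/ and viewed, at most 10 in all, crops included, and the job is handed in when it is done.

Besides the shell and the picture viewer there is one more tool, called as name([rows], argument=value, ...), one row to a line, values as JSON. arm_command: Moves the arm, as the interface text tells. Its arguments: {"type":"object","properties":{"rows":{"type":"array","items":{"type":"array","items":{"type":"number"}}}},"required":["rows"]}

```bash
mkdir -p pics
cat > h.py <<'E'
from bench import bot, optics, finder
import numpy as np, cv2
def look(cam, names, save=None):
    p=optics.snapshot(cam); E=np.array(p["extrinsics"])
    out={}
    for n in names:
        for r in finder.spot_point(p,n)[:2]:
            w=E@np.append(r["at"],1); out.setdefault(n,[]).append(w[:3]); print(cam,n,round(r["confidence"],2),w[:3].round(1))
    if save: cv2.imwrite("pics/"+save,p["color"])
    return p,out
E
python3 - <<'E'
from h import *
s=bot.state(); print(s["time_s"],s["position"],s["tcp_rot"],s["finger_gap"])
for c in ["scene","top"]:
    look(c,["dish_slide","dish_hub","dish_guard","dish_holder","beaker_holder"],c+"1.png")
print(bot.state()["time_s"])
E
```

```text
0.0 [ 251.62218896 -598.8095993   232.63618085] [-3.07805438e+00 -6.20423519e-01  6.45957964e-04] 1.0036183575930993
scene dish_slide 0.7 [ 509.5 -215.7    3.4]
scene dish_hub 0.69 [ 515.7 -219.    86.7]
scene dish_guard 0.78 [ 538.2 -205.5  121.5]
scene dish_guard 0.28 [632.6 228.7  47.4]
scene dish_holder 0.86 [ 662.5 -163.    48.4]
top dish_slide 0.64 [ 512.1 -215.2    4.1]
top dish_slide 0.18 [ 507.5 -213.7   87. ]
top dish_hub 0.79 [ 509.  -214.1   89.9]
top dish_guard 0.94 [ 542.5 -212.2  117.9]
top dish_holder 0.93 [ 656.9 -164.4   47.6]
top dish_holder 0.33 [ 546.2 -211.   119.8]
top beaker_holder 0.57 [625.2 223.7  50.5]
0.6
```

View pics/top1.png

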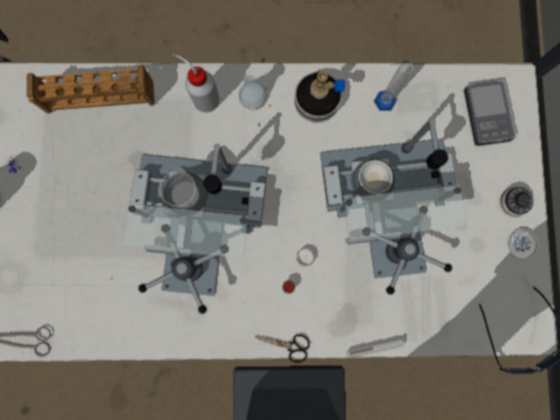

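View pics/scene1.png

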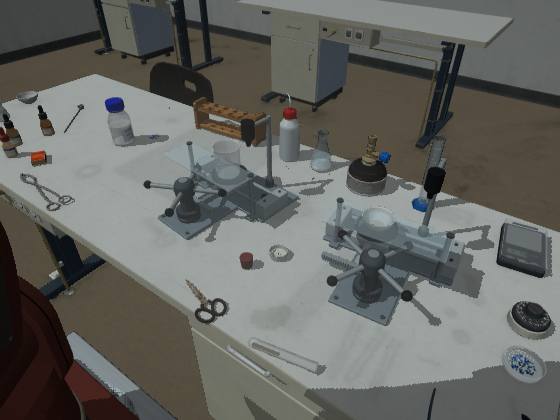

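The top view shows the dish slide on the right, with its hub at about (407,248) and balls at (391,291), (449,268), (424,210) and (366,231). Its near side is clear. The scene view agrees. Next I'll work out the yaw, the wheel angle and the push path.

```bash
cat >> h.py <<'E'
def onplane(p,uv,z):
    E=np.array(p["extrinsics"]); d=E[:3,:3]@np.linalg.inv(p["K"])@np.array([*uv,1.]); o=E[:3,3]
    return o+d*(z-o[2])/d[2]
E
python3 - <<'E'
from h import *
p,o=look("top",["dish_hub","dish_guard","dish_holder","dish_wheel"])
B=np.array([onplane(p,b,86)[:2] for b in [(391,291),(449,268),(424,210),(366,231)]])
c=B.mean(0); print("centre",c, "hubpix",onplane(p,(407,248),107)[:2]); d=B-c
print(np.hypot(*d.T), np.degrees(np.arctan2(d[:,1],d[:,0])))
c2=p["color"][110:310,310:480]; cv2.imwrite("pics/crop.png",cv2.resize(c2,None,fx=3,fy=3,interpolation=cv2.INTER_CUBIC)[:600])
E
```

```text
top dish_hub 0.93 [ 506.3 -214.1   86.8]
top dish_guard 0.97 [ 541.4 -209.9  116.7]
top dish_holder 0.58 [ 658.4 -159.4   50.4]Traceback (most recent call last):
  File "<stdin>", line 2, in <module>
  File "h.py", line 7, in look
    for r in finder.spot_point(p,n)[:2]:
             ~~~~~~~~~~~~~~~~~^^^^^
ValueError: it knows: beaker_holder, dish_guard, dish_holder, dish_hub, dish_slide
```

Run:
```python
from h import *
p,o=look("top",["dish_hub","dish_guard"])
B=np.array([onplane(p,b,86)[:2] for b in [(391,291),(449,268),(424,210),(366,231)]])
c=B.mean(0); print("centre",c, "hubpix",onplane(p,(407,248),107)[:2]); d=B-c
print(np.hypot(*d.T), np.degrees(np.arctan2(d[:,1],d[:,0])))
c2=p["color"][110:310,310:480]; cv2.imwrite("pics/crop.png",cv2.resize(c2,None,fx=3,fy=3,interpolation=cv2.INTER_CUBIC)[:600])
```

```text
top dish_hub 0.94 [ 510.6 -211.5   89.3]
top dish_guard 0.94 [ 547.3 -209.9  117. ]
centre [ 510.17807737 -215.84351055] hubpix [ 512.41258914 -209.50007982]
[86.12731132 86.8368069  85.34713491 87.8633316 ] [ 156.03362778 -114.2437864   -24.65064173   65.24670812]
```

View pics/crop.png

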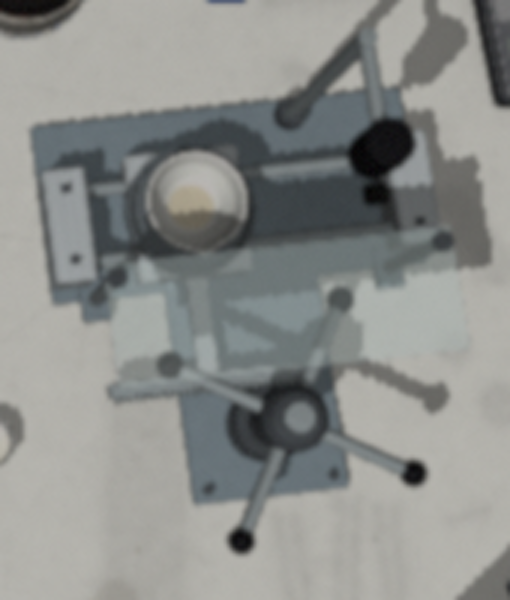

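The crop confirms it: hub at (300,418), near balls at (241,540) and (414,474), guard edge along y≈390, slide yaw about 0.10. That makes q about 0.53.

```bash
cat >> h.py <<'E'
H=np.array([510.,-214.5]); YAW=.10
def fin(a,gap=0,r=50):
    a=np.radians(a); u=np.array([np.cos(a),np.sin(a)]); m=np.array([np.sin(a),-np.cos(a)])
    ex=np.array([np.cos(YAW),np.sin(YAW)]); ey=np.array([-ex[1],ex[0]])
    return H+r*u-m*(9.5*abs(m@ex)+15*abs(m@ey)+5+gap)
E
python3 - <<'E'
from h import *
print("entry",fin(245.7,12), "entry2",fin(220,12))
for a in range(246,95,-8): print(a,fin(a).round(1))
s=bot.state(); print(s["position"],s["time_s"])
from scipy.spatial.transform import Rotation as R
print(R.from_rotvec(s["tcp_rot"]).as_matrix().round(2))
E
```

```text
entry [ 519.25587222 -273.53964326] entry2 [ 494.03161449 -273.25581054]
246 [ 508.6 -268.6]
238 [ 501.9 -268.4]
230 [ 495.  -267.2]
222 [ 488.  -264.8]
214 [ 481.2 -261.3]
206 [ 474.9 -256.5]
198 [ 469.1 -250.6]
190 [ 464.3 -243.5]
182 [ 460.7 -236.8]
174 [ 458.  -230.8]
166 [ 456.1 -224.1]
158 [ 455.1 -216.8]
150 [ 455.3 -209.2]
142 [ 456.8 -201.4]
134 [ 459.6 -193.6]
126 [ 463.8 -186.3]
118 [ 469.3 -179.5]
110 [ 476.1 -173.6]
102 [ 483.9 -168.9]
[ 251.76320923 -599.24788105  233.55620351] 0.95
[[ 0.92  0.39  0.  ]
 [ 0.39 -0.92 -0.  ]
 [ 0.    0.   -1.  ]]
```

arm_command([
  [0, 0, -6, 0.03, 0.035, 0, -1],
  [0, 0, -12, 0.06, 0.07, 0, -1],
  [0, 0, -17.5, 0.09, 0.105, 0, -1],
  [0, 0, -17.5, 0.12, 0.14, 0, -1],
  [0, 0, -17.5, 0.15, 0.18, 0, -1],
])

```text
time_s: 1.45
position: [402.6, -418.1, 233.7]
tcp_rot: [3.138, 0.143, 0.0]
contact_force: [0.5, 0.4, -0.1]
finger_gap: 0.632
grip_force: 0.0
```

arm_command([
  [0, 0, 0, 0.03, 0.035, 0, -1],
  [0, 0, 0, 0.06, 0.075, 0, -1],
  [0, 0, 0, 0.09, 0.11, 0, -1],
  [0, 0, 0, 0.117, 0.146, 0, -1],
  [0, 0, 0, 0.117, 0.146, 0, -1],
])

```text
time_s: 1.95
position: [523.0, -265.9, 233.6]
tcp_rot: [-3.135, -0.161, -0.003]
contact_force: [-0.0, -0.1, 0.1]
finger_gap: 0.169
grip_force: 0.0
```

arm_command([
  [0, 0, 0, 0, 0, 0, -1],
  [0, 0, 0, 0, 0, 0, -1],
  [0, 0, 0, 0, 0, 0, -1],
])

```text
time_s: 2.25
position: [517.9, -274.7, 233.6]
tcp_rot: [3.138, 0.141, -0.0]
contact_force: [-0.1, -0.4, -0.2]
finger_gap: 0.01
grip_force: 0.0
```

Run:
```python
from h import *
p,o=look("wrist",["dish_hub","dish_guard"],"w1.png")
s=bot.state(); print(s["position"],s["finger_gap"])
```

```text
wrist dish_hub 0.58 [ 512.3 -211.8   85.2]
wrist dish_guard 0.74 [ 542.1 -206.9  117. ]
[ 518.22454411 -274.13723488  233.56549592] 0.0009563865638322917
```

View pics/w1.png

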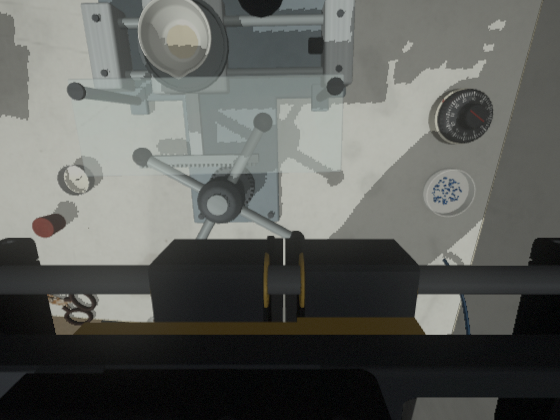

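arm_command([
  [0, 0, 0, 0, 0, -0.04, -1],
  [0, 0, 0, 0, 0, -0.08, -1],
  [0, 0, 0, 0, 0, -0.12, -1],
  [0, 0, 0, 0, 0, -0.15, -1],
  [0, 0, 0, 0, 0, -0.157, -1],
])

```text
time_s: 2.9
position: [516.3, -272.7, 73.0]
tcp_rot: [-3.136, -0.144, 0.008]
contact_force: [-0.1, 1.0, 0.3]
finger_gap: 0.003
grip_force: 0.0
```

arm_command([
  [0, 0, 0, -0.003, 0.001, 0, -1],
  [0, 0, 0, -0.006, 0.003, 0, -1],
  [0, 0, 0, -0.01, 0.005, 0, -1],
  [0, 0, 0, -0.01, 0.005, 0, -1],
])

```text
time_s: 3.3
position: [509.0, -268.3, 78.1]
tcp_rot: [3.137, 0.145, 0.003]
contact_force: [0.2, -0.2, 0.5]
finger_gap: 0.004
grip_force: 0.0
```

arm_command([
  [0, 0, 0, -0.007, 0, 0, -1],
  [0, 0, 0, -0.014, 0.001, 0, -1],
  [0, 0, 0, -0.021, 0.0035, 0, -1],
  [0, 0, 0, -0.0275, 0.007, 0, -1],
  [0, 0, 0, -0.034, 0.012, 0, -1],
])

```text
time_s: 3.8
position: [477.2, -257.0, 78.4]
tcp_rot: [3.136, 0.145, 0.01]
contact_force: [7.9, -2.3, 0.1]
finger_gap: 0.003
grip_force: 3.1
```

arm_command([
  [0, 0, 0, -0.0057, 0.0056, 0, -1],
  [0, 0, 0, -0.0105, 0.0127, 0, -1],
  [0, 0, 0, -0.014, 0.0195, 0, -1],
  [0, 0, 0, -0.0168, 0.0255, 0, -1],
  [0, 0, 0, -0.0187, 0.032, 0, -1],
])

```text
time_s: 4.3
position: [457.9, -226.3, 78.3]
tcp_rot: [3.134, 0.143, 0.009]
contact_force: [5.8, -7.9, -0.4]
finger_gap: 0.006
grip_force: 3.9
```

arm_command([
  [0, 0, 0, -0.001, 0.0075, 0, -1],
  [0, 0, 0, -0.001, 0.015, 0, -1],
  [0, 0, 0, 0.0007, 0.023, 0, -1],
  [0, 0, 0, 0.0035, 0.0305, 0, -1],
  [0, 0, 0, 0.0077, 0.038, 0, -1],
])

```text
time_s: 4.8
position: [463.9, -189.0, 77.7]
tcp_rot: [3.135, 0.141, 0.003]
contact_force: [-0.9, -8.7, 0.7]
finger_gap: 0.004
grip_force: 3.7
```

Run:
```python
from h import *
s=bot.state(); print(s["position"],s["contact_force"],s["time_s"])
p,o=look("top",["dish_holder","dish_hub","beaker_holder"])
c2=p["color"][110:310,310:480]; cv2.imwrite("pics/crop2.png",cv2.resize(c2,None,fx=3,fy=3,interpolation=cv2.INTER_CUBIC)[:600])
```

```text
[ 463.88771098 -188.96252947   77.72120976] [-0.86552725 -8.7249229   0.71984228] 4.8
top dish_holder 0.69 [ 663.8 -207.    47.4]
top dish_hub 0.78 [ 505.9 -213.4   88.8]
top beaker_holder 0.8 [626.7 225.7  45.4]
```

View pics/crop2.png

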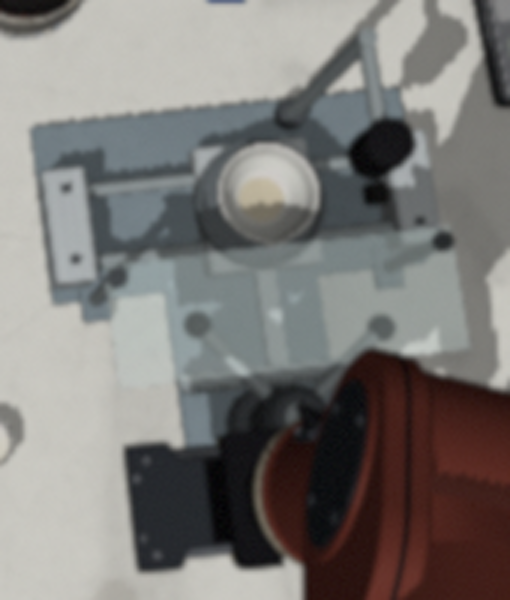

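The balls seen through the guard at crop (197,325) and (381,326) put the pushed spoke at about 135°, so q is about 2.46. The dish has moved towards the probe. I'll take the next spoke, now at about 225°.

arm_command([
  [0, 0, 0, -0.006, -0.012, 0, -1],
  [0, 0, 0, -0.006, -0.012, 0.035, -1],
  [0, 0, 0, -0.006, -0.012, 0.065, -1],
  [0, 0, 0, 0.005, -0.04, 0.065, -1],
  [0, 0, 0, 0.025, -0.075, 0.065, -1],
])

```text
time_s: 5.5
position: [488.8, -261.8, 143.2]
tcp_rot: [3.137, 0.148, 0.003]
contact_force: [-0.1, -0.4, 0.2]
finger_gap: 0.005
grip_force: 0.0
```

arm_command([
  [0, 0, 0, 0.011, -0.015, 0, -1],
  [0, 0, 0, 0.011, -0.015, 0, -1],
  [0, 0, 0, 0.011, -0.015, -0.02, -1],
  [0, 0, 0, 0.011, -0.015, -0.045, -1],
  [0, 0, 0, 0.011, -0.015, -0.065, -1],
])

```text
time_s: 6.0
position: [498.6, -275.6, 75.3]
tcp_rot: [-3.137, -0.146, 0.001]
contact_force: [-0.1, 0.5, -0.3]
finger_gap: 0.002
grip_force: 0.0
```

arm_command([
  [0, 0, 0, -0.006, 0.006, 0, -1],
  [0, 0, 0, -0.012, 0.011, 0, -1],
  [0, 0, 0, -0.0186, 0.015, 0, -1],
  [0, 0, 0, -0.025, 0.0197, 0, -1],
  [0, 0, 0, -0.0307, 0.0256, 0, -1],
])

```text
time_s: 6.5
position: [471.0, -251.4, 78.9]
tcp_rot: [3.135, 0.145, 0.009]
contact_force: [6.8, -3.0, 0.1]
finger_gap: 0.004
grip_force: 3.0
```

arm_command([
  [0, 0, 0, -0.0048, 0.007, 0, -1],
  [0, 0, 0, -0.0084, 0.0138, 0, -1],
  [0, 0, 0, -0.011, 0.02, 0, -1],
  [0, 0, 0, -0.013, 0.0265, 0, -1],
  [0, 0, 0, -0.014, 0.034, 0, -1],
])

```text
time_s: 7.0
position: [456.8, -219.0, 79.1]
tcp_rot: [3.134, 0.142, 0.01]
contact_force: [4.7, -8.3, -0.8]
finger_gap: 0.003
grip_force: 4.0
```

arm_command([
  [0, 0, 0, 0, 0.004, 0, -1],
  [0, 0, 0, 0, 0.008, 0, -1],
  [0, 0, 0, 0.001, 0.012, 0, -1],
  [0, 0, 0, 0.002, 0.016, 0, -1],
  [0, 0, 0, 0.003, 0.019, 0, -1],
])

```text
time_s: 7.5
position: [458.8, -199.8, 78.6]
tcp_rot: [3.134, 0.142, 0.006]
contact_force: [0.8, -8.2, 1.9]
finger_gap: 0.006
grip_force: 3.3
```

arm_command([
  [0, 0, 0, 0.001, 0.002, 0, -1],
  [0, 0, 0, 0.002, 0.004, 0, -1],
  [0, 0, 0, 0.002, 0.005, 0, -1],
  [0, 0, 0, 0.002, 0.005, 0, -1],
])

```text
time_s: 7.9
position: [460.3, -194.6, 78.4]
tcp_rot: [3.135, 0.143, 0.004]
contact_force: [0.2, -6.2, 1.3]
finger_gap: 0.007
grip_force: 2.6
```

arm_command([
  [0, 0, 0, 0.001, 0.002, 0, -1],
  [0, 0, 0, 0.002, 0.004, 0, -1],
  [0, 0, 0, 0.003, 0.006, 0, -1],
  [0, 0, 0, 0.003, 0.006, 0, -1],
])

```text
time_s: 8.3
position: [462.1, -191.1, 78.3]
tcp_rot: [3.133, 0.139, 0.001]
contact_force: [-4.5, -14.4, 1.8]
finger_gap: 0.005
grip_force: 7.1
```

Run:
```python
from h import *
p,o=look("top",["dish_holder","beaker_holder"])
c2=p["color"][110:310,310:480]; cv2.imwrite("pics/crop3.png",cv2.resize(c2,None,fx=3,fy=3,interpolation=cv2.INTER_CUBIC)[:600])
```

```text
top dish_holder 0.75 [ 670.  -246.4   47.5]
top beaker_holder 0.72 [628.3 221.5  46.7]
```

View pics/crop3.png

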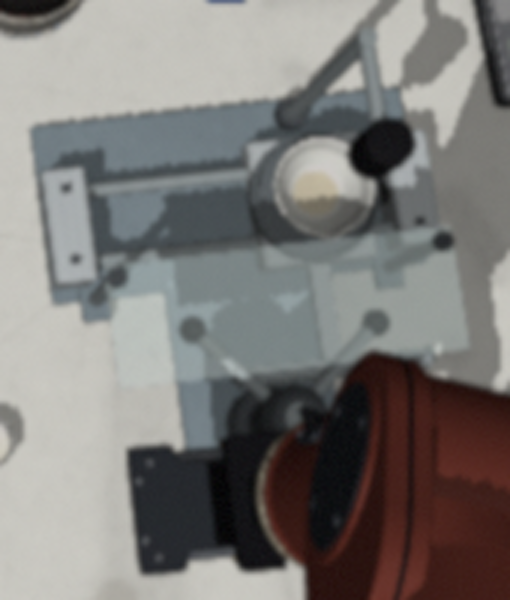

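The carriage now sits at the buffer and the dish is under the probe arm at about crop (325,190). The spokes are at about 137°, as predicted for home, and the force is rising. I'll press a bit more to confirm the stop.

arm_command([
  [0, 0, 0, 0.001, 0.002, 0, -1],
  [0, 0, 0, 0.002, 0.004, 0, -1],
  [0, 0, 0, 0.003, 0.006, 0, -1],
  [0, 0, 0, 0.003, 0.006, 0, -1],
])

```text
time_s: 8.85
position: [462.6, -190.2, 78.2]
tcp_rot: [3.128, 0.132, -0.004]
contact_force: [-12.8, -31.9, 3.6]
finger_gap: 0.006
grip_force: 16.4
```

Force went up about 20 N with only 1 mm of motion, so it is on the hard stop. Now I'll let go.

arm_command([
  [0, 0, 0, -0.006, -0.012, 0, -1],
  [0, 0, 0, -0.012, -0.024, 0, -1],
  [0, 0, 0, -0.012, -0.024, 0.03, -1],
  [0, 0, 0, -0.012, -0.024, 0.07, -1],
  [0, 0, 0, -0.012, -0.024, 0.11, -1],
])

```text
time_s: 9.35
position: [453.4, -204.1, 188.2]
tcp_rot: [-3.138, -0.146, -0.0]
contact_force: [0.8, -1.4, -0.1]
finger_gap: 0.006
grip_force: 0.0
```

arm_command([
  [0, 0, 0, -0.03, -0.04, 0.03, -1],
  [0, 0, 0, -0.05, -0.08, 0.06, -1],
  [0, 0, 0, -0.06, -0.12, 0.08, -1],
  [0, 0, 0, -0.06, -0.16, 0.08, -1],
  [0, 0, 0, -0.06, -0.2, 0.08, -1],
])

```text
time_s: 9.85
position: [393.4, -407.0, 269.0]
tcp_rot: [3.136, 0.144, 0.005]
contact_force: [1.5, 0.4, -0.3]
finger_gap: 0.008
grip_force: 0.0
```

arm_command([
  [0, 0, 0, -0.03, -0.04, 0, -1],
  [0, 0, 0, -0.06, -0.08, 0, -1],
  [0, 0, 0, -0.06, -0.08, 0, -1],
  [0, 0, 0, -0.06, -0.08, 0, -1],
])

```text
time_s: 10.25
position: [333.0, -485.1, 266.8]
tcp_rot: [-3.138, -0.141, -0.001]
contact_force: [1.3, 0.7, 0.0]
finger_gap: 0.002
grip_force: 0.0
```

Run:
```python
from h import *
p,o=look("top",["dish_holder","beaker_holder"])
print(bot.state()["contact_force"])
c2=p["color"][110:310,310:480]; cv2.imwrite("pics/crop4.png",cv2.resize(c2,None,fx=3,fy=3,interpolation=cv2.INTER_CUBIC)[:600])
```

```text
top dish_holder 0.56 [ 664.  -248.6   50.5]
top beaker_holder 0.61 [629.9 221.1  48.1]
[-0.1014022   0.14929406 -1.17689267]
```

View pics/crop4.png

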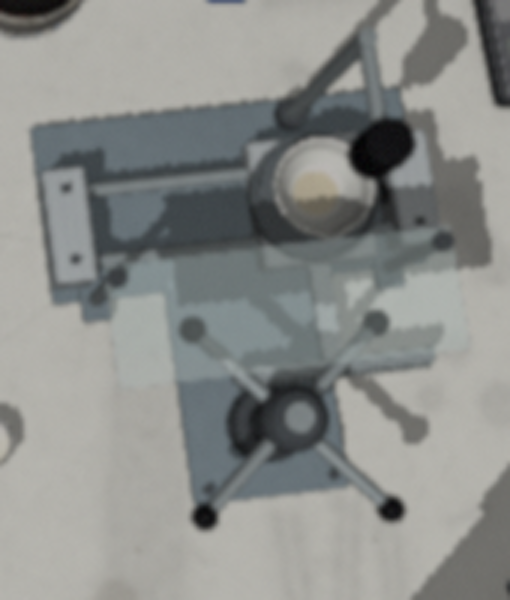

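The wheel stayed put after release (balls at (205,516) and (391,508)). The holder reads (664,-249), which matches the home position.

```bash
python3 -c "
from bench import bot
print(bot.job_done())"
```

```text
the job is handed in; nothing more can be done
None
```

The dish slide is wound fully home against its buffer with the dish under the probe, the beaker slide was not touched, the arm is clear, and the job was handed in at about 10 s of the 64 s allowed.

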